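# Shut the marked gas valve under the sliding cover

## Robot

A 7-joint arm with a two-finger parallel gripper is mounted at the origin on the work surface. World frame = base frame: x ahead of the robot, y to its left, z up, the work surface at z = 0. Lengths are in m, angles in degrees, forces in N, time in s.
With the tool pointing down it reaches from about 0.425 to 0.875 m from the base axis. Payload 4.7 kg.
Tool frame: the origin (TCP) lies midway between the tips of the shut fingers; the grasp point (between the pads) lies 19 mm behind it; z points along the fingers, y is the direction in which the jaws open and shut (so a half turn about z gives the same grasp; the last joint's range is limited). The gripper opens to 87 mm and grips with 3 to 60 N. Pads are 19 mm wide; open, the fingers measure 117 mm over their backs; the gripper's body (75 mm by 190 mm) begins 51 mm behind the grasp point.
Start: joints at [-62.561, 18.392, -4.016, 83.108, 1.295, 78.541, -3.26], TCP at [0.291, 0.581, 0.223] pointing down, gripper open.
Joint ranges: [-163.93, 163.93], [-17.29, 119.83], [-79.2, 71.16], [3.27, 140.29], [-89.18, 269.18], [5.43, 117.66], [-154.24, 154.24]. Speed limits (degrees/s): [147.25, 147.25, 180, 180, 180, 180, 180].

## Interface

Orientations are given as [roll, pitch, yaw] about the fixed x, y, z axes, in that order (R = Rz(yaw) Ry(pitch) Rx(roll)).
In Python, from cell import env gives the robot as it stands.
- The arm moves only by the tool apply_moves, never from a script. Its argument "targets" is a list of rows, each a list of 2 entries, a list of its own where there are three numbers: the shift along the world's x, y, z in mm, then the turn, a rotation vector about the world's x, y, z in rad. A call has 1 to 8 rows; each row is the pose to reach, as a shift and turn from the pose commanded when the call began; what a row does not reach only later rows make up. A row lasts 1/10 s, in which the tool goes at most 50 mm and 8.59 degrees, less where a joint would pass 70% of its speed; a pose out of reach is approached as far as the arm can. A call with a gripper value outside its range is refused whole. "hand" is the finger opening in mm, from 0 to 87, set as the call begins (left out, the last holds). The fingers move at their own pace and stop on an object; "squeeze" is the grip in N (left out, the last holds). Time passes only in rows, so rows that repeat a pose let the fingers close. It gives the time, the measured TCP pose, the force and the opening at its end, in the units of the state.
- env.get_obs(): the state, without advancing time (a new reading comes with each control period).
- env.read_camera(name): name is "scene" or "side" or "wrist"; returns a dict with "image" (420x560x3 uint8, red, green, blue), "camera_matrix" (3x3 intrinsics, pixels), "camera_from_world" (4x4, takes a point from world to camera coordinates); the wrist camera has in their place "mount" (4x4, takes a point from camera to tool coordinates, whose origin is the TCP and whose axes are the flange's). Camera axes: x right, y down, z forward; pixel columns grow to the right and rows downward; lengths in m; the calibration is good to about 2 mm. The wrist camera is an equidistant fisheye: a pixel r from the principal point sees the ray r / f radians off the axis. A picture is of the moment at which its call begins: read the wrist's pose just before it. There is no depth.
- env.sign_off(): hands the job in, once; it reports no verdict.
Trained networks look in a picture, given as the dict that the camera call returned (one of the last four; its "shot" number tells which), for a name from the list of things; names that differ only in an ending like _2 or _b are one class to them, and where a whole thing is asked for, a point or a joint stands for the part that bears it (a point fixed in the world has none). Each returns a list of dicts, best first, with "conf" (0 to 1); they miss things now and then, are a little off and sometimes report something else, mostly with a low value. They report only what shows in the picture. A call takes as long as a camera call.
- env.regions_of(picture, target): "region" (420x560 bool, what is visible of it) and "rect" ([left, top, right, bottom] in pixels, round what is visible of it).
The state is a dict: "time_s": time; "qpos": joint angles; "joint_velocities": joint speeds; "effort": joint torques, N m; "tool_pos": TCP position; "tool_rot": TCP orientation; "force": force on the tool from outside, world axes, zero at the start; "wrist_torque": the same for the moment, N m; "grip_width": finger opening in m.
Only numpy, scipy, OpenCV 4.12 (cv2) and the standard library are available. Lean on these libraries where they do the work, as an engineer would, in place of code of your own. Each camera call takes 0.05 s, during which the arm holds its last target. There are 200 camera calls.

## Task

Push the cover of the low white valve box away from you, all the way back to its far stop, so that the two valve handles are revealed; then push the handle that is marked with a round disc on its end clockwise until it is fully shut, crosswise to its pipe against its stop. Do it all by pushing with the fingers: do not lift the cover off its rails, leave the plain handle as it is, leave the things standing around undisturbed, and finish clear of everything.

Things in the scene. Friction and masses are not known exactly. Their poses are not given: they have to be found in the camera images.
- valve_box: low white gas valve box fixed to the bench, 340 (x) x 320 (y) mm; origin: centre of its underside; x runs from its near wall (robot side) to its far end, y to its left, z up. Near half: an open pit under the cover. Far half: a closed deck 61 mm high. Near wall top 61 mm; side walls (62 mm) carry the cover, with steel rails on them, 8 mm wide, tops at 74 mm, that guide it to a stop bar at box x 155 mm, 77 mm high
- pit_floor (a point): middle of the pit's floor, 10 mm above the bench. Inside, the pit runs from box x -155 to -5 mm and box y -140 to 140 mm. Two brass valves stand in it at box x -35 mm, box y +45 and -75 mm; which of the two is the marked one varies
- cover: loose aluminium cover plate, 160 (x) x 300 (y) x 4 mm, about 0.5 kg, underside 62 mm above the bench, between the rails with 2 mm play each side; origin: centre of its underside, axes as the box's. Slides along box x with light friction (2 to 10 N). Origin starts at box x -85 to -60 mm, over the pit; at the far stop it is at box x 75 mm and the pit is entirely open
- lip_top (a point): middle of the top edge of the cover's upright push lip: 6 mm thick (x), 100 mm wide (y), near the cover's near edge, 70 mm from the cover's origin towards -x; its top is 26 mm above the cover's underside (88 mm above the bench)
- marked_pivot (a point): on the vertical turning axis of the marked valve, at mid-thickness of its handle, 48 mm above the bench. The round hub there is 22 mm across
- marked_tip (a point): centre of the round disc at the end of the marked handle, 67 mm from the pivot. The handle is a level black bar, 12 mm wide, 10 mm thick (43 to 53 mm above the bench), that ends in a flat disc 34 mm across with a small stud on top (to 56 mm)
- marked_handle (a joint): angle of the marked handle, rad: 0 = open, pointing along box -x (to the near wall, along its pipe); grows as it turns clockwise seen from above, towards box +y; 1.571 = shut, at its stop, pointing along box +y (across its pipe). Starts at 0 to 0.3. Friction 0.1 N m: it stays where it is left
- plain_tip (a point): on the plain handle, 67 mm from its pivot. The plain handle is the same black bar but 84 mm long with a square end and no disc, at the same height
- plain_handle (a joint): angle of the plain handle, as for the marked one; starts at 0 to 0.2 and is to be left so
- plug: small loose brass plug, 20 mm across and 24 mm tall, standing on the pit floor in the far right corner, below handle height; bystander. Origin: centre of its underside
- screwdriver: screwdriver lying on the bench left of the box; bystander
- wrench: open-ended wrench lying crosswise on the bench in front of the box's near right corner; bystander
- bottle: white bottle, 60 mm across, 100 mm tall, standing right of the box; bystander. Origin: centre of underside
- lens_barrel: stepped black lens barrel, 52 mm across, 62 mm tall, standing left of the box; bystander. Origin: centre of underside
- collar: steel collar, 40 mm across, 16 mm tall, lying on the bench between robot and box; bystander. Origin: centre of underside
- parts_tray: empty grey tray, 110 x 160 x 35 mm, to the robot's right; bystander. Origin: centre of underside

How it is judged:
By the outcome, as a careful person would: the job done as asked, in the order asked, and still so for the second after the job is handed in, with the robot touching nothing.
It also fails if it takes over 45 s, if anything falls off the work surface, if the arm or the gripper's body presses on something with over 40 N, if the wrist force passes 120 N, or if a joint passes its speed limit or range.

## Working session

There is one attempt and no reset: what is moved stays moved. The work goes in short steps, Python scripts to look and compute and a tool call to move; the robot and the scene stay as the last step left them, time stands still between calls to the robot, and variables do not carry over. Pictures are saved under pics/ and viewed, about 8 in all and at most 12, crops included, and the job is handed in when it is done.

Besides the shell and the picture viewer there is one more tool, called after "Request:" by a JSON object that holds its "method" and its "body". apply_moves: Moves the arm, as the interface text tells. Its arguments: {"type":"object","properties":{"targets":{"type":"array","items":{"type":"array"}},"hand":{"type":"number"},"squeeze":{"type":"number"}},"required":["targets"]}

```bash
mkdir -p pics
cat > h.py <<'E'
import numpy as np, cv2
from cell import env
def ray(p,uv):
    K=np.array(p["camera_matrix"]);T=np.array(p["camera_from_world"])
    d=T[:3,:3].T@np.linalg.inv(K)@np.array([uv[0],uv[1],1.]);c=-T[:3,:3].T@T[:3,3]
    return c,d
def at(p,uv,z):
    c,d=ray(p,uv);return c+d*(z-c[2])/d[2]
def proj(p,X):
    K=np.array(p["camera_matrix"]);T=np.array(p["camera_from_world"])
    q=K@(T[:3,:3]@np.array(X)+T[:3,3]);return q[:2]/q[2]
def save(p,n): cv2.imwrite(f"pics/{n}.png",p["image"][:,:,::-1])
E
python3 - <<'E'
from h import *
o=env.get_obs();print(o["time_s"],o["tool_pos"],o["tool_rot"],o["grip_width"])
ps={n:env.read_camera(n) for n in("scene","side")}
for n,p in ps.items():
    save(p,n+"0"); print(n,-np.array(p["camera_from_world"])[:3,:3].T@np.array(p["camera_from_world"])[:3,3])
    for t in("valve_box","cover","lip_top","collar","bottle","lens_barrel","wrench","screwdriver"):
        r=env.regions_of(p,t)
        print(n,t,[(round(a["conf"],2),a["rect"],at(p,((a["rect"][0]+a["rect"][2])/2,(a["rect"][1]+a["rect"][3])/2),.06).round(3)) for a in r[:2]])
E
```

```text
0.0 [0.29117091 0.58050364 0.22144762] [-1.79887850e+02  6.76252235e-03  1.53369732e+02] 0.08711533634833878
scene [1.22664197 0.48944344 0.75189234]
scene valve_box [(0.86, [169.4, 196.1, 329.3, 322.4], array([ 0.718, -0.038,  0.06 ])), (0.42, [371.8, 222.2, 385.2, 270.8], array([0.48 , 0.207, 0.06 ]))]
scene cover [(0.6, [205.7, 203.5, 324.3, 254.9], array([ 0.601, -0.083,  0.06 ]))]
scene lip_top []
scene collar [(0.57, [306.3, 210.0, 314.5, 212.8], array([ 0.457, -0.027,  0.06 ]))]
scene bottle [(0.64, [183.3, 191.2, 202.7, 229.9], array([ 0.661, -0.318,  0.06 ]))]
scene lens_barrel [(0.93, [327.3, 236.2, 348.1, 264.2], array([0.555, 0.127, 0.06 ]))]
scene wrench []
scene screwdriver [(0.53, [373.2, 223.4, 382.3, 272.8], array([0.487, 0.208, 0.06 ]))]
side [ 0.17606655 -0.95116168  0.96450655]
side valve_box [(0.64, [248.0, 157.7, 387.9, 268.8], array([ 0.647, -0.11 ,  0.06 ]))]
side cover [(0.85, [254.0, 179.6, 352.0, 250.9], array([ 0.598, -0.1  ,  0.06 ]))]
side lip_top [(0.58, [256.3, 180.6, 352.0, 248.3], array([ 0.603, -0.098,  0.06 ])), (0.58, [269.7, 326.4, 339.8, 401.9], array([ 0.393, -0.562,  0.06 ]))]
side collar []
side bottle [(0.59, [341.9, 257.5, 368.1, 284.1], array([ 0.64 , -0.364,  0.06 ]))]
side lens_barrel []
side wrench [(0.71, [293.9, 272.0, 327.1, 321.3], array([ 0.486, -0.396,  0.06 ]))]
side screwdriver [(0.57, [211.3, 187.5, 233.9, 200.6], array([0.385, 0.1  , 0.06 ]))]
```

```bash
python3 -c "
import cv2
a=cv2.imread('pics/scene0.png')[170:350,130:410];b=cv2.imread('pics/side0.png')[140:320,180:460]
cv2.imwrite('pics/c0.png',cv2.resize(cv2.vconcat([a,b]),None,fx=1.66,fy=1.66) if 0 else cv2.resize(cv2.vconcat([a,b]),(466*2//1*6//7,600)))"
```

```text
(no output)
```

View pics/c0.png

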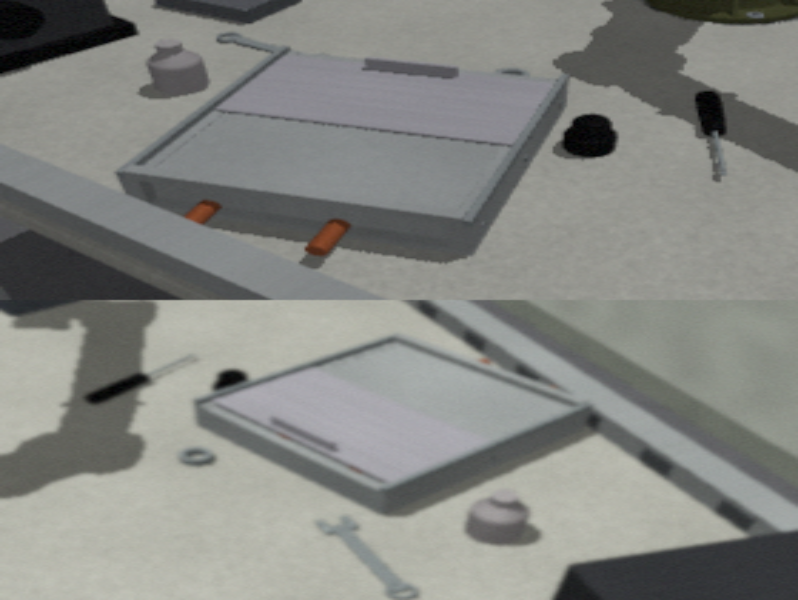

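Run:
```python
from h import *
s=env.read_camera("scene");d=env.read_camera("side")
f=lambda x,y:(x/2.854+130,y/1.667+170)
g=lambda x,y:(x/2.854+180,(y-300)/1.667+140)
for n,a in dict(lipR=(365,60),lipL=(458,68)).items(): print(n,at(s,f(*a),.088).round(3))
for n,a in dict(lipL=(275,419),lipR=(338,446)).items(): print(n,at(d,g(*a),.088).round(3))
for n,a in dict(farR=(122,172),farL=(470,218),nearL=(568,75),nearR=(285,48)).items(): print(n,at(s,f(*a),.074).round(3))
for n,a in dict(nearL=(196,402),nearR=(386,491),farR=(592,405),farL=(398,337)).items(): print(n,at(d,g(*a),.074).round(3))
print(at(d,g(196,457),.016),at(d,g(497,490),.1), at(d,g(325,520),.0),at(s,f(590,115),.06))
w=env.read_camera("wrist");print(w["mount"],w["camera_matrix"])
```

```text
lipR [ 0.556 -0.146  0.088]
lipL [ 0.519 -0.054  0.088]
lipL [ 0.514 -0.079  0.088]
lipR [ 0.549 -0.171  0.088]
farR [ 0.875 -0.146  0.074]
farL [0.768 0.144 0.074]
nearL [0.455 0.037 0.074]
nearR [ 0.564 -0.255  0.074]
nearL [0.452 0.016 0.074]
nearR [ 0.556 -0.277  0.074]
farR [ 0.873 -0.165  0.074]
farL [0.765 0.123 0.074]
[ 0.41817599 -0.07370702  0.016     ] [ 0.64728368 -0.33605426  0.1       ] [ 4.97999126e-01 -2.59375877e-01 -1.11022302e-16] [0.51849225 0.10188653 0.06      ]
[[-3.52647416e-04 -9.63313331e-01 -2.68379027e-01  7.43305519e-02]
 [ 9.99999917e-01 -3.94542575e-04  1.02171679e-04 -6.75148669e-04]
 [-2.04310292e-04 -2.68378968e-01  9.63313390e-01 -1.62619542e-01]
 [ 0.00000000e+00  0.00000000e+00  0.00000000e+00  1.00000000e+00]] [[325.1922621    0.         279.73091974]
 [  0.         325.1922621  206.25604797]
 [  0.           0.           1.        ]]
```

Request:
{"method": "apply_moves", "body": {"targets": [[[100, -340, 20], [0, 0, -1.16]], [[100, -340, 20], [0, 0, -1.16]], [[100, -340, 20], [0, 0, -1.16]], [[150, -480, 29], [0, 0, -1.6]], [[209, -706, 29], [0, 0, -2.328]], [[209, -706, 29], [0, 0, -2.328]], [[209, -706, 29], [0, 0, -2.328]], [[209, -706, 29], [0, 0, -2.328]]], "hand": 40}}

```text
time_s: 1.85
tool_pos: [0.4056, 0.1961, 0.2409]
tool_rot: [180.0, -0.1, 84.3]
force: [1.0, -0.4, 0.5]
grip_width: 0.0412
```

Request:
{"method": "apply_moves", "body": {"targets": [[[94, -321, 9], [0, 0, -1.122]], [[94, -321, 9], [0, 0, -1.122]], [[94, -321, 9], [0, 0, -1.122]], [[94, -321, 9], [0, 0, -1.122]], [[94, -321, 9], [0, 0, -1.122]], [[94, -321, 9], [0, 0, -1.122]], [[94, -321, 9], [0, 0, -1.122]], [[94, -321, 9], [0, 0, -1.122]]]}}

```text
time_s: 2.65
tool_pos: [0.4994, -0.1295, 0.2501]
tool_rot: [179.8, -0.0, 19.5]
force: [0.8, 0.1, 0.0]
grip_width: 0.0401
```

Request:
{"method": "apply_moves", "body": {"targets": [[[0, 0, 0], [0, 0, 0]], [[0, 0, 0], [0, 0, 0]]]}}

```text
time_s: 2.85
tool_pos: [0.4993, -0.1221, 0.2494]
tool_rot: [-180.0, 0.0, 20.5]
force: [-0.6, -0.9, 0.6]
grip_width: 0.0399
```

```bash
cat >> h.py <<'E'
from scipy.spatial.transform import Rotation as Ro
def wray(w,o,uv):
    K=np.array(w["camera_matrix"]);M=np.array(w["mount"])
    v=np.array([(uv[0]-K[0,2])/K[0,0],(uv[1]-K[1,2])/K[1,1]]);t=np.linalg.norm(v)
    d=np.r_[v/t*np.sin(t),np.cos(t)];R=Ro.from_euler("xyz",o["tool_rot"],degrees=True).as_matrix()
    return np.array(o["tool_pos"])+R@M[:3,3],R@M[:3,:3]@d
def wat(w,o,uv,z):
    c,d=wray(w,o,uv);return c+d*(z-c[2])/d[2]
E
python3 - <<'E'
from h import *
import json
o=env.get_obs();w=env.read_camera("wrist");print(o["time_s"],o["tool_pos"],o["tool_rot"])
save(w,"w1");json.dump({k:(np.array(w[k]).tolist()) for k in("mount","camera_matrix")}|{k:np.array(o[k]).tolist() for k in("tool_pos","tool_rot")},open("w1.json","w"))
for t in("lip_top","cover"):
    for a in env.regions_of(w,t)[:2]: print(t,a["conf"],a["rect"])
E
```

```text
2.85 [ 0.49925076 -0.12212481  0.24942586] [-1.79972920e+02  5.64232333e-03  2.04970330e+01]
lip_top 0.76 [143.1, 19.2, 416.8, 168.4]
cover 0.75 [142.7, 16.1, 415.6, 167.5]
cover 0.37 [134.0, 1.0, 430.3, 185.8]
```

View pics/w1.png

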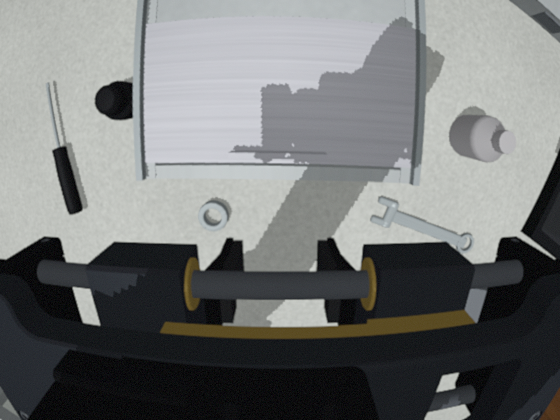

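The wrist view shows the lip as a thin line from (233,149) to (327,153), the near wall from (138,180) to (418,184), the collar at (213,215) and the wrench at (425,225).

Run:
```python
from h import *
import json
w=json.load(open("w1.json"))
pts=dict(lipL=((233,149),.088),lipR=(((327,153)),.088),nL=((138,180),.074),nR=((418,184),.074),coverNL=((157,164),.066),coverNR=((406,169),.066),railL=((150,2),.074),railR=((414,2),.074),collar=((213,215),.016))
P={n:wat(w,w,uv,z) for n,(uv,z) in pts.items()}
for n in P: print(n,P[n].round(4))
for a,b in(("lipR","lipL"),("nR","nL"),("coverNR","coverNL")):
    d=P[b]-P[a];print(a,np.linalg.norm(d).round(3),np.degrees(np.arctan2(-d[0],d[1])).round(2))
```

```text
lipL [ 0.5217 -0.0633  0.088 ]
lipR [ 0.5509 -0.1531  0.088 ]
nL [0.4515 0.0312 0.074 ]
nR [ 0.5576 -0.2664  0.074 ]
coverNL [0.4744 0.0163 0.066 ]
coverNR [ 0.5675 -0.2486  0.066 ]
railL [0.6468 0.0854 0.074 ]
railR [ 0.7493 -0.1863  0.074 ]
collar [ 0.4223 -0.0583  0.016 ]
lipR 0.094 18.03
nR 0.316 19.63
coverNR 0.281 19.34
```

Request:
{"method": "apply_moves", "body": {"targets": [[[7, 5, -45], [0, 0, -0.017]], [[7, 5, -90], [0, 0, -0.017]], [[7, 5, -130], [0, 0, -0.017]], [[7, 5, -160], [0, 0, -0.017]], [[7, 5, -176], [0, 0, -0.017]], [[7, 5, -176], [0, 0, -0.017]], [[7, 5, -176], [0, 0, -0.017]]]}}

```text
time_s: 3.7
tool_pos: [0.5067, -0.1175, 0.074]
tool_rot: [180.0, -0.0, 19.4]
force: [0.4, -0.5, 0.2]
grip_width: 0.04
```

Request:
{"method": "apply_moves", "body": {"targets": [[[14, 5, 0], [0, 0, 0]], [[24, 8, 0], [0, 0, 0]], [[38, 13, 0], [0, 0, 0]], [[57, 20, 0], [0, 0, 0]], [[76, 27, 0], [0, 0, 0]], [[95, 33, 0], [0, 0, 0]], [[114, 40, 0], [0, 0, 0]], [[130, 46, 0], [0, 0, 0]]]}}

```text
time_s: 4.5
tool_pos: [0.637, -0.0722, 0.0744]
tool_rot: [180.0, 0.1, 19.4]
force: [-7.1, -2.9, 6.2]
grip_width: 0.0402
```

Request:
{"method": "apply_moves", "body": {"targets": [[[6, 2, 0], [0, 0, 0]], [[10, 4, 0], [0, 0, 0]], [[13, 5, 0], [0, 0, 0]], [[15, 5, 0], [0, 0, 0]], [[17, 6, 0], [0, 0, 0]]]}}

```text
time_s: 5.0
tool_pos: [0.6522, -0.0667, 0.0741]
tool_rot: [-180.0, 0.2, 19.3]
force: [-6.8, -1.9, 4.6]
grip_width: 0.04
```

Request:
{"method": "apply_moves", "body": {"targets": [[[3, 1, 0], [0, 0, 0]], [[5, 2, 0], [0, 0, 0]], [[7, 3, 0], [0, 0, 0]], [[9, 3, 0], [0, 0, 0]], [[9, 3, 0], [0, 0, 0]]]}}

```text
time_s: 5.5
tool_pos: [0.657, -0.0652, 0.074]
tool_rot: [-179.8, 0.7, 19.3]
force: [-18.0, -2.8, 12.5]
grip_width: 0.0402
```

Request:
{"method": "apply_moves", "body": {"targets": [[[2, 1, 0], [0, 0, 0]], [[4, 1, 0], [0, 0, 0]], [[4, 1, 0], [0, 0, 0]]]}}

```text
time_s: 5.8
tool_pos: [0.6571, -0.0652, 0.0739]
tool_rot: [-179.7, 1.1, 19.2]
force: [-28.2, -3.0, 21.3]
grip_width: 0.0402
```

Request:
{"method": "apply_moves", "body": {"targets": [[[-20, -7, 0], [0, 0, 0]], [[-50, -18, 10], [0, 0, 0]], [[-80, -28, 40], [0, 0, 0]], [[-110, -39, 80], [0, 0, 0]], [[-130, -45, 120], [0, 0, 0]], [[-140, -49, 160], [0, 0, 0]], [[-140, -49, 176], [0, 0, 0]], [[-140, -49, 176], [0, 0, 0]]], "hand": 0}}

```text
time_s: 6.6
tool_pos: [0.5289, -0.1108, 0.2536]
tool_rot: [179.9, -0.5, 19.4]
force: [0.8, -0.3, 0.5]
grip_width: 0.0001
```

Run:
```python
from h import *
import json
o=env.get_obs();w=env.read_camera("wrist");print(o["time_s"],o["tool_pos"],o["tool_rot"])
save(w,"w2");json.dump({k:(np.array(w[k]).tolist()) for k in("mount","camera_matrix")}|{k:np.array(o[k]).tolist() for k in("tool_pos","tool_rot")},open("w2.json","w"))
for t in("marked_handle","plain_handle","plug"):
    for a in env.regions_of(w,t)[:2]: print(t,a["conf"],a["rect"])
```

```text
6.6 [ 0.52893482 -0.11081137  0.25363839] [179.8966101   -0.51562583  19.38138573]
marked_handle 0.74 [216.1, 79.4, 248.1, 161.8]
plain_handle 0.96 [325.1, 78.9, 354.5, 161.2]
plain_handle 0.53 [217.6, 78.0, 247.0, 164.0]
plug 0.57 [363.2, 79.9, 383.7, 95.2]
plug 0.17 [367.0, 216.9, 469.3, 262.8]
```

View pics/w2.png

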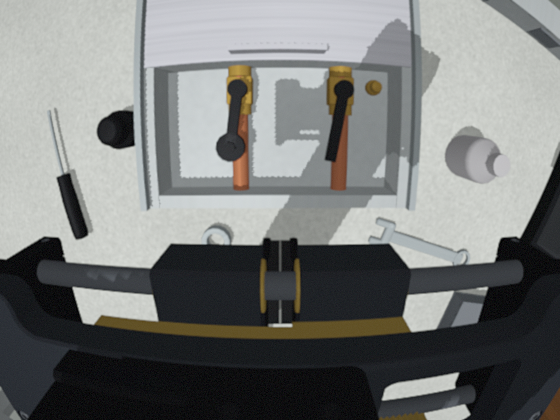

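The cover is fully back and both handles are visible. The marked one is on the left, with its pivot at (237,90) and disc at (230,147). The plain one runs from (343,90) to (331,160), and the plug is at (374,88).

Run:
```python
from h import *
import json
w=json.load(open("w2.json"))
pts=dict(piv=((237,89.5),.053),disc=((230,147),.053),ppiv=((343.5,90),.053),pend=((331,160),.053),nL=((140,208),.074),nR=((414,208),.074),lipL=((231,47),.088),lipR=((327,48),.088),pitNL=((157,193),.061),pitNR=((398,194),.061))
P={n:wat(w,w,uv,z) for n,(uv,z) in pts.items()}
c=np.array([.665,-.061]);a=np.radians(19.5);R=np.array([[np.cos(a),np.sin(a)],[-np.sin(a),np.cos(a)]])
for n in P: print(n,P[n].round(4),"box",(R@(P[n][:2]-c)*1000).round(1))
pv=P["piv"][:2];print(np.linalg.norm(P["disc"]-P["piv"]))
b=np.array(w["tool_pos"])[:2]
for th in(0,.2,.4,.6,.8,1.,1.2,1.4,1.571):
    h=np.array([-np.cos(th),np.sin(th)]);n=np.array([np.sin(th),np.cos(th)])
    q=R@(pv-c)+.038*h-.006*n-[.0095,.015]
    print(th,(q*1000).round(1),((c+R.T@q-b)*1000).round(1))
```

```text
piv [ 0.614  -0.0309  0.053 ] box [-38.   45.4]
disc [ 0.5501 -0.0442  0.053 ] box [-102.7   54.2]
ppiv [ 0.6536 -0.1424  0.053 ] box [-37.9 -73. ]
pend [ 0.5739 -0.1567  0.053 ] box [-117.8  -59.8]
nL [0.4529 0.035  0.074 ] box [-167.9  161.3]
nR [ 0.5584 -0.2658  0.074 ] box [-168.8 -157.4]
lipL [ 0.6524 -0.0156  0.088 ] box [ 3.3 47. ]
lipR [ 0.6833 -0.1069  0.088 ] box [  1.9 -49.4]
pitNL [0.4729 0.0225 0.061 ] box [-153.2  142.8]
pitNR [ 0.5656 -0.2453  0.061 ] box [-155.2 -140.5]
0.06530398138194052
0 [-85.5  24.4] [47.3 44.3]
0.2 [-85.9  32.1] [44.3 51.3]
0.4 [-84.9  39.7] [42.8 58.9]
0.6 [-82.3  46.9] [42.9 66.6]
0.8 [-78.3  53.5] [44.4 74.1]
1.0 [-73.1  59.1] [47.4 81.1]
1.2 [-66.9  63.6] [51.8 87.5]
1.4 [-59.9  66.8] [57.3 92.8]
1.571 [-53.5  68.4] [62.8 96.4]
```

Request:
{"method": "apply_moves", "body": {"targets": [[[30, 13, -20], [0, 0, 0]], [[54, 26, -50], [0, 0, 0]], [[54, 26, -95], [0, 0, 0]], [[54, 26, -135], [0, 0, 0]], [[54, 26, -170], [0, 0, 0]], [[54, 26, -195], [0, 0, 0]], [[54, 26, -209], [0, 0, 0]], [[54, 26, -209], [0, 0, 0]]]}}

```text
time_s: 7.6
tool_pos: [0.5781, -0.0847, 0.0375]
tool_rot: [-179.9, 0.3, 19.4]
force: [-0.6, 0.5, -0.0]
grip_width: 0.0002
```

Request:
{"method": "apply_moves", "body": {"targets": [[[0, 0, 0], [0, 0, 0]], [[0, 0, 0], [0, 0, 0]]]}}

```text
time_s: 7.8
tool_pos: [0.5816, -0.0851, 0.042]
tool_rot: [179.9, -0.1, 19.4]
force: [-0.1, -0.3, 1.2]
grip_width: 0.0005
```

Request:
{"method": "apply_moves", "body": {"targets": [[[-3, 9, 1], [0, 0, 0]], [[-6, 18, 1], [0, 0, 0]], [[-8, 22, 1], [0, 0, 0]], [[-9, 26, 1], [0, 0, 0]], [[-10, 33, 1], [0, 0, 0]], [[-10, 41, 1], [0, 0, 0]], [[-9, 48, 1], [0, 0, 0]], [[-9, 48, 1], [0, 0, 0]]]}}

```text
time_s: 8.6
tool_pos: [0.5707, -0.0354, 0.0411]
tool_rot: [-179.9, 0.1, 19.4]
force: [-1.1, -0.5, 0.1]
grip_width: 0.0003
```

Request:
{"method": "apply_moves", "body": {"targets": [[[3, 7, 0], [0, 0, 0]], [[5, 10, 0], [0, 0, 0]], [[8, 13, 0], [0, 0, 0]], [[13, 19, 0], [0, 0, 0]], [[19, 22, 0], [0, 0, 0]], [[23, 24, 0], [0, 0, 0]], [[27, 25, 0], [0, 0, 0]], [[27, 25, 0], [0, 0, 0]]]}}

```text
time_s: 9.4
tool_pos: [0.5924, -0.0106, 0.0402]
tool_rot: [-179.6, 0.7, 19.4]
force: [-16.3, 0.8, 10.2]
grip_width: 0.0004
```

Request:
{"method": "apply_moves", "body": {"targets": [[[3, 1, 0], [0, 0, 0]], [[5, 2, 0], [0, 0, 0]], [[5, 2, 0], [0, 0, 0]]]}}

```text
time_s: 9.7
tool_pos: [0.5925, -0.0105, 0.04]
tool_rot: [-179.5, 1.3, 19.3]
force: [-28.8, -2.0, 21.0]
grip_width: 0.0005
```

Request:
{"method": "apply_moves", "body": {"targets": [[[-15, -5, 0], [0, 0, 0]], [[-35, -14, 0], [0, 0, 0]], [[-45, -18, 25], [0, 0, 0]], [[-55, -30, 65], [0, 0, 0]], [[-65, -60, 110], [0, 0, 0]], [[-72, -90, 155], [0, 0, 0]], [[-75, -105, 205], [0, 0, 0]], [[-75, -105, 210], [0, 0, 0]]]}}

```text
time_s: 10.5
tool_pos: [0.531, -0.1177, 0.2574]
tool_rot: [179.8, -0.6, 19.1]
force: [0.8, 0.3, -0.3]
grip_width: 0.0006
```

Run:
```python
from h import *
o=env.get_obs();w=env.read_camera("wrist");print(o["time_s"],o["tool_pos"],o["tool_rot"],o["force"])
save(w,"w3")
```

```text
10.5 [ 0.53096697 -0.11768264  0.25740566] [179.81896314  -0.58947701  19.13915816] [ 0.77547436  0.28483036 -0.25786399]
```

View pics/w3.png

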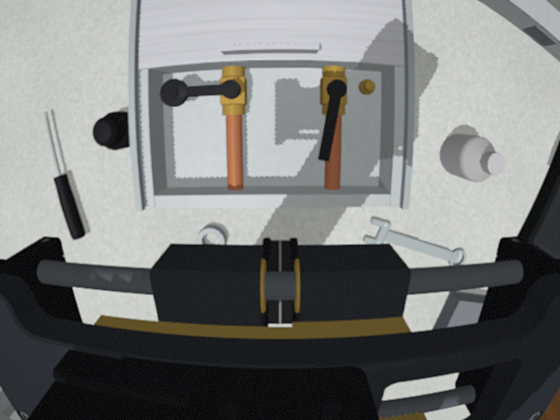

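The marked handle now lies crosswise, with its pivot at (231,89) and disc at (174,92). The plain handle, plug and the things around the box look unchanged. I'll check the handle's angle and the cover position in numbers.

Run:
```python
from h import *
import json
o=env.get_obs();w=env.read_camera("wrist")
r=env.regions_of(w,"marked_handle");m=r[0]["region"];print(r[0]["conf"],r[0]["rect"])
v,u=np.nonzero(m);P=np.array([wat(w,o,(a,b),.053)[:2] for a,b in zip(u,v)])
d=np.linalg.svd(P-P.mean(0),full_matrices=False)[2][0];print("region axis deg",np.degrees(np.arctan2(d[1],d[0]))%180)
g=lambda uv,z:wat(w,o,uv,z)
d=g((174,92.5),.053)-g((231,89.5),.053);print("click axis",np.degrees(np.arctan2(d[1],d[0])),np.linalg.norm(d))
c=np.array([.665,-.061]);a=np.radians(19.5);R=np.array([[np.cos(a),np.sin(a)],[-np.sin(a),np.cos(a)]])
for n,uv,z in(("lipL",(224,48),.088),("lipR",(320,48),.088),("nL",(136,209),.074),("nR",(408,208),.074),("pp",(337,90),.053),("pe",(324,159),.053),("ppOld",(337,90),.053)):
    print(n,(R@(g(uv,z)[:2]-c)*1000).round(1))
s=env.read_camera("side");save(s,"s3")
im=cv2.resize(w["image"][50:220,120:420,::-1],None,fx=2.6,fy=2.6,interpolation=cv2.INTER_CUBIC)
cv2.imwrite("pics/w3c.png",im)
```

```text
0.83 [164.5, 79.4, 242.9, 109.6]
region axis deg 109.49623983219418
click axis 108.97292316224637 0.06723909886476714
lipL [ 4.7 47.4]
lipR [  3.4 -50.4]
nL [-168.8  161.8]
nR [-169.7 -158.6]
pp [-37.1 -73.9]
pe [-116.5  -59.5]
ppOld [-37.1 -73.9]
```

View pics/w3c.png

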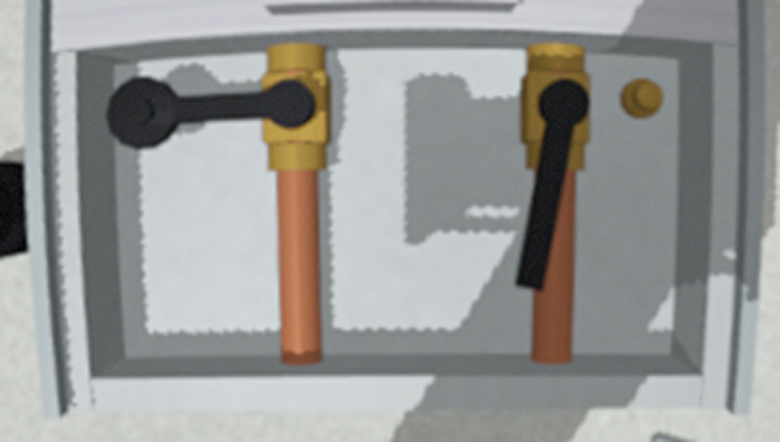

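The handle axis is at 109.0–109.5°, which matches the box's y direction of 109.5°. The lip is at box x of about 4 mm (5 expected), and the tool is clear at 0.26 m.

```bash
python3 -c "
from cell import env
print(env.get_obs()['time_s'],env.sign_off())"
```

```text
the job is handed in; nothing more can be done
10.7 None
```

The cover is back against its far stop, the marked handle is shut, and the job is handed in at 10.7 s of the 45 s allowed. The verdict isn't reported.

- **Cover:** I pushed it by the lip with the fingers 40 mm apart until it stalled at about 28 N. The last picture puts the lip at box x of about 4 mm, against 5 mm expected, and the cover still sits between its rails.
- **Marked handle (the left valve):** I pushed it clockwise with the fingers shut until it stalled at about 29 N. Its axis then measured 109.0–109.5° in the world frame; fully crosswise is 109.5° (the box yaw measured as about 19.5°).
- **Plain handle:** its measured position changed by only about 1 mm, which is within measuring error.
- **Things around the box:** the plug, bottle, wrench, collar, lens barrel and screwdriver look unchanged in the wrist pictures. The parts tray is barely in the wrist view, so I did not check it separately.
- **Robot:** it finished touching nothing, with the fingers 0.26 m above the bench.

My first readings from the two fixed cameras differed by about 20 mm in y. I worked from the wrist camera instead, and it matched the given dimensions to within about 3 mm. No final check failed.

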